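# Open the push-and-turn solvent bottle beside the edge bander

## Robot

A 7-joint arm with a two-finger parallel gripper is mounted at the origin on the work surface. World frame = base frame: x ahead of the robot, y to its left, z up, the work surface at z = 0. Lengths are in m, angles in rad, forces in N, time in s.
With the tool pointing down it reaches from about 0.425 to 0.925 m from the base axis. Payload 6.8 kg.
Tool frame: the origin (TCP) lies at the very end of the fingers, on their centre line; the grasp point (between the pads) lies bot.pinch_z behind it (bot.pinch_z is the distance from the TCP to the grasp point, in m); z points along the fingers, y is the line along which they close (so a half turn about z gives the same grasp; the last joint's range is limited). The gripper opens to 88 mm and grips with 3 to 60 N. Pads are 20 mm wide; open, the fingers measure 115 mm over their backs; the gripper's body (75 mm by 178 mm) begins 61 mm behind the grasp point.
Start: joints at [-1.29, 0.477, 0.022, 1.555, -0.011, 1.109, -0.083], TCP at [0.256, 0.625, 0.223] pointing down, gripper open.
Joint ranges: [-2.96, 2.96], [-0.34, 2.1], [-1.41, 1.46], [0.24, 2.44], [-1.37, 4.51], [0.17, 1.92], [-2.96, 2.96]. Speed limits (rad/s): [2.39, 2.39, 3.14, 3.14, 3.14, 3.14, 3.14].

## Interface

Orientations are given as a 3x3 rotation matrix whose columns are the frame's x, y, z axes.
In Python, from plant import bot gives the robot as it stands.
- The arm moves only by the tool send_rows, never from a script. Its argument "steps" is a list of rows, each an object with "translation": the shift along the tool's x, y, z in mm, a list of three; "rot": the turn, a rotation vector about the tool's x, y, z in degrees, a list of three; "hand": the finger opening in mm, from 0 to 87.8. A call has 1 to 20 rows; each row shifts and turns the commanded pose from where the row before left it, along the tool's axes as they then stand; what a row does not reach is not made up. A row lasts 1/8 s, in which the tool goes at most 62.5 mm and 10.7 degrees, less where a joint would pass 70% of its speed; a pose out of reach is approached as far as the arm can. A call with a gripper value outside its range is refused whole. The fingers move at their own pace and stop on an object; "newtons" is the grip in N (left out, the last holds). Time passes only in rows, so rows that do not move let the fingers close. It gives the time, the measured TCP pose, the force, the opening and the grip force at its end, in the units of the state.
- bot.get_state(): the state, without advancing time (a new reading comes with each control period).
- bot.snapshot(name): name is "scene" or "top" or "wrist"; returns a dict with "color" (400x640x3 uint8, blue, green, red), "depth" (400x640 float32, m along the optical axis (not along the pixel's ray), 0 where there is no reading), "fx", "fy", "cx", "cy" (pixels), "cam_to_world" (4x4, takes a point from camera to world coordinates); the wrist camera has in their place "tool_from_camera" (4x4, takes a point from camera to tool coordinates, whose origin is the TCP and whose axes are the flange's). Camera axes: x right, y down, z forward; pixel columns grow to the right and rows downward; lengths in m; the calibration is good to about 2 mm. A picture is of the moment at which its call begins: read the wrist's pose just before it.
- bot.job_done(): hands the job in; it is judged then, once.
Trained networks look in a picture, given as the dict that the camera call returned (one of the last four; its "shot" number tells which), for a name from the list of things; names that differ only in an ending like _2 or _b are one class to them, and where a whole thing is asked for, a point or a joint stands for the part that bears it (a point fixed in the world has none). Each returns a list of dicts, best first, with "p" (0 to 1); they miss things now and then, are a little off and sometimes report something else, mostly with a low value. They report only what shows in the picture. A call takes as long as a camera call. They do not tell look-alikes from the thing itself.
- bot.find_in(picture, name): "centre" ([x, y, z] in m, in world coordinates, good to about 4 mm: the middle of the surface that is visible of it).
- bot.tip_of(picture, name): "centre" ([x, y, z] in m, in world coordinates, good to about 4 mm: a listed point, or the origin of a listed thing).
The state is a dict: "clock": time; "joints": joint angles; "dq": joint speeds; "joint_efforts": joint torques, N m; "tcp_pos": TCP position; "ee_rot": TCP orientation; "contact_force": force on the tool from outside, world axes, zero at the start; "moment": the same for the moment, N m; "finger_gap": finger opening in m; "grasp_force": force on a finger pad.
Only numpy, scipy, OpenCV 4.12 (cv2) and the standard library are available. Lean on these libraries where they do the work, as an engineer would, in place of code of your own. Each camera call takes 0.05 s, during which the arm holds its last target. There are 200 camera calls.

## Task

Open the white glue-solvent bottle that is strapped in the wooden holder: press its safety cap down, keep it pressed while you turn it anticlockwise (seen from above) about a sixth of a turn, then lift it off and finish still holding the cap upright and still in the gripper, straight above the bottle with its rim about 10 cm higher than where it sat. The cap is thin plastic, so grip it gently, with about 30 to 40 N of finger force and never hard; leave the edging roll, the jar and the wood offcut where they are.

Things in the scene. Friction and masses are not known exactly. Their poses are not given: they have to be found in the camera images.
- bottle: Round white plastic bottle, 92 mm across, strapped in a 150 x 150 mm plywood holder with 68 mm high walls; fixed to the bench, cannot move or turn. Origin: centre of the holder's underside on the bench; z up along the bottle's axis. The shoulder narrows from 92 mm across at height 128 mm to 52 mm at 156 mm.
- neck (a point): Centre of the bottle's neck on its axis, at height 181 mm (end of the neck). The neck is 43 mm across under the cap; below it a vertical collar 52 mm across ends at height 160 mm. The neck has two gaps for the cap's lugs.
- cap: Loose round black ribbed safety cap on the neck: 54 mm across, 36 mm high, about 30 g. Origin: centre of its lower rim, z up through its top. Locked at the start: rim 169 mm above the bench, x axis within 5 degrees of the bottle's x. Must be 4 mm or more down to turn (5 to 7 is comfortable), anticlockwise only; free to lift straight off at 50 to 70 degrees of turn, stop near 73.
- cap_top (a point): Centre of the cap's flat top, 205 mm above the bench when locked. Grip the cap from above at any yaw across its 54 mm, pads on the ribbed side, fingertips above its lower rim. 30 to 40 N grip is enough; it counts as crushed above 120 N summed over both fingers (60 N each).
- plunger (a joint): Spring disc in the neck that pushes the cap up: how far it is pressed down from its rest under the locked cap, m. 0 at the start (about 6.5 N), 0.0045 about 10 N, about 0.009 (14 N) when the cap bottoms out on the collar; 0.004 or more lets the cap turn; -0.002 when the cap is off.
- edge_roll: Bystander: roll of wood edging lying flat, a ring 130 mm across, 22 mm high. Origin: centre of its underside.
- jar: Bystander: closed clear jar with grey lid, 68 mm in diameter, 95 mm high. Origin: centre of its underside.
- offcut: Bystander: dark wood offcut 120 x 45 x 25 mm. Origin: centre of its underside.
There are look-alikes about, which are no part of the job. There is more than one size of the cap; the one meant has the size given above.

How it is judged:
On the way, in this order (a step that is already met when the one before it is completed fails the run):
1. the cap is pressed down by the gripper at least 3.5 mm while still in its locked position (value of joint plunger above 0.0035 m and contact force between the fingers and cap above 1 N and angle between the x axis of cap and the x axis of bottle, either way round below 0.5 rad), for 0.05 s.
2. the cap is turned at least 45 degrees while still on the neck (angle between the x axis of cap and the x axis of bottle, either way round above 0.785 rad and z of cap in the frame of bottle below 0.173 m and horizontal distance between cap and bottle below 0.006 m), for 0.05 s.
At the end, for the whole second after the job is handed in: The fingers hold the cap, still (under 30 mm/s) and upright within 17 degrees, 60 to 160 mm above where it sat locked, its axis within 30 mm of the bottle's axis, touching nothing of the bottle; the roll, jar and offcut within 30 mm of where they were (z of cap in the frame of bottle between 0.229 and 0.329 m and horizontal distance between cap and bottle below 0.03 m and angle between cap's own z axis and vertical below 0.3 rad and linear speed of cap below 0.03 m/s and contact force between the fingers and cap above 2 N and contact force between cap and bottle below 0.2 N and distance of each of edge_roll, jar, offcut from where it was at the start of the episode below 0.03 m); the arm keeps its last pose, push and grip.
It fails at once if the cap is squeezed with more than 120 N summed over both fingers (contact force between the fingers and cap above 120 N).
It fails at once if a bystander is moved 30 mm or more (distance of any of edge_roll, jar, offcut from where it was at the start of the episode above 0.03 m).
It also fails if it takes over 35 s, if anything falls off the work surface, if the arm or the gripper's body presses on something with over 40 N, if the wrist force passes 120 N, or if a joint passes its speed limit or range.

## Working session

There is one attempt and no reset: what is moved stays moved. The work goes in short steps, Python scripts to look and compute and a tool call to move; the robot and the scene stay as the last step left them, time stands still between calls to the robot, and variables do not carry over. Pictures are saved under pics/ and viewed, at most 10 in all, crops included, and the job is handed in when it is done.

Besides the shell and the picture viewer there is one more tool, called by a JSON object that holds its "name" and its "arguments", one argument or row to a line. send_rows: Moves the arm, as the interface text tells. Its arguments: {"type":"object","properties":{"steps":{"type":"array"},"newtons":{"type":"number"}},"required":["steps"]}

```bash
mkdir -p pics
python3 - <<'E'
from plant import bot
import cv2,numpy as np
s=bot.get_state();print(s['clock'],s['tcp_pos'],np.round(s['ee_rot'],3).tolist(),s['finger_gap'],bot.pinch_z)
ims=[]
for n in("scene","top"):
    p=bot.snapshot(n);ims.append(p['color'])
    T=np.array(p['cam_to_world']);print(n,p['fx'],p['cx'],p['cy'],np.round(T,3).tolist())
    for k in("bottle","cap","edge_roll","jar","offcut"):
        for r in bot.find_in(p,k)[:4]:
            c=np.linalg.inv(T)@np.r_[r['centre'],1];print(k,round(r['p'],2),np.round(r['centre'],3),(c[:2]/c[2]*p['fx']+[p['cx'],p['cy']]).astype(int))
    for k in("cap_top","neck"):
        print(k,[(round(r['p'],2),np.round(r['centre'],3).tolist()) for r in bot.tip_of(p,k)[:4]])
    cv2.imwrite(f"pics/{n}1.png",p['color'])
E
```

```text
0.0 [0.25568624 0.62406607 0.22172028] [[-0.925, 0.379, -0.001], [0.379, 0.925, -0.002], [-0.0, -0.002, -1.0]] 0.0879390400060478 0.0187
scene 497.8906278613368 322.8423330368348 195.18929616315359 [[0.626, 0.405, -0.666, 1.465], [0.78, -0.333, 0.53, -0.61], [-0.007, -0.851, -0.524, 0.851], [0.0, 0.0, 0.0, 1.0]]
bottle 0.92 [0.552 0.084 0.066] [313 219]
cap 0.94 [0.524 0.107 0.198] [313 171]
cap 0.73 [0.36  0.102 0.02 ] [280 202]
edge_roll 0.95 [0.665 0.27  0.022] [389 225]
jar 0.7 [ 0.425 -0.064  0.066] [244 218]
offcut 0.84 [0.717 0.004 0.023] [329 273]
cap_top [(0.77, [0.512, 0.116, 0.205]), (0.74, [0.349, 0.115, 0.026]), (0.66, [0.521, 0.299, 0.047]), (0.45, [0.656, 0.279, -0.001])]
neck [(0.64, [0.511, 0.115, 0.179])]
top 423.5839198236634 321.75373398456037 204.58907826627416 [[0.008, -0.982, 0.19, 0.386], [-1.0, -0.002, 0.03, 0.077], [-0.029, -0.19, -0.981, 1.021], [0.0, 0.0, 0.0, 1.0]]
bottle 0.75 [0.491 0.108 0.067] [320 238]
cap 0.78 [0.35  0.11  0.026] [319 302]
cap 0.68 [0.519 0.3   0.049] [238 227]
cap 0.58 [0.51  0.116 0.201] [313 222]
edge_roll 0.94 [0.658 0.275 0.02 ] [253 173]
jar 0.55 [ 0.404 -0.041  0.093] [388 278]
offcut 0.92 [0.703 0.011 0.024] [361 154]
cap_top [(0.81, [0.512, 0.118, 0.207]), (0.73, [0.35, 0.112, 0.025]), (0.63, [0.522, 0.305, 0.048])]
neck [(0.87, [0.511, 0.117, 0.185]), (0.61, [0.662, 0.28, -0.005])]
```

View pics/scene1.png

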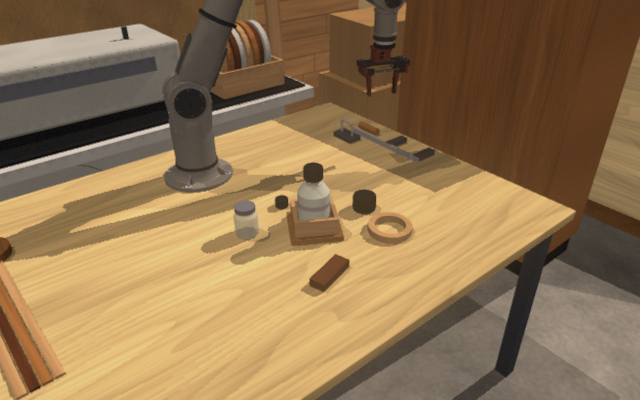

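View pics/top1.png

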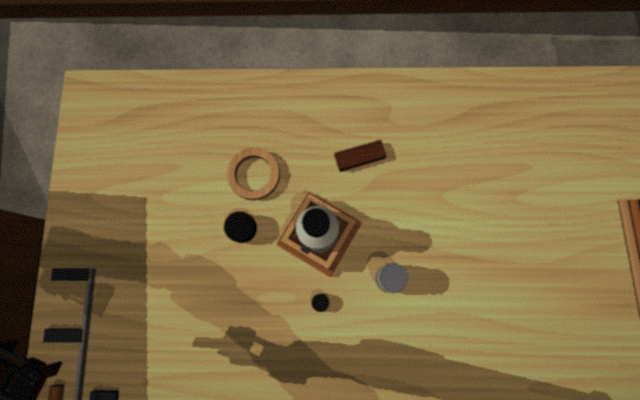

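Candidates in the scene view: the cap on the strapped bottle (313,172), a small cap on the bench (282,202) and a large cap on the bench (364,201). By the description it is the one on the bottle. I'll check it with a crop and a depth fit.

Run:
```python
from plant import bot
import cv2,numpy as np
for n in("scene","top"):
    p=bot.snapshot(n);T=np.array(p['cam_to_world']);d=p['depth']
    v,u=np.mgrid[:400,:640];P=np.stack([(u-p['cx'])/p['fx']*d,(v-p['cy'])/p['fy']*d,d,0*d+1],-1)@T.T
    m=(np.hypot(P[...,0]-.512,P[...,1]-.117)<.045)&(P[...,2]>.198)&(P[...,2]<.215)&(d>0)
    q=P[m][:,:3].astype(np.float32);(c,r)=cv2.minEnclosingCircle(q[:,:2].copy());print(n,m.sum(),c,r,(q[:,:2].max(0)+q[:,:2].min(0))/2,np.median(q[:,2]))
    for k,c in(("big",(.521,.302)),("small",(.35,.112))):
        m=(np.hypot(P[...,0]-c[0],P[...,1]-c[1])<.045)&(P[...,2]>.012)&(d>0);q=P[m];print(k,cv2.minEnclosingCircle(q[:,:2].astype(np.float32)),q[:,2].max())
    if n=="scene":cv2.imwrite("pics/crop.png",cv2.resize(p['color'][140:260,230:430],None,fx=4,fy=4,interpolation=2))
```

```text
scene 181 (0.5089701414108276, 0.11179958283901215) 0.030934110283851624 [0.5089733  0.11159907] 0.2039039
big ((0.5238036513328552, 0.2967740297317505), 0.039391227066516876) 0.05192418663500842
small ((0.35105159878730774, 0.10520636290311813), 0.024473026394844055) 0.03009138018343671
top 602 (0.5113387703895569, 0.11407722532749176) 0.027632130309939384 [0.5108524  0.11318515] 0.20462528
big ((0.523936927318573, 0.3012119233608246), 0.03664323687553406) 0.052083842353716436
small ((0.35060185194015503, 0.10935831069946289), 0.020839665085077286) 0.03394465751187015
```

View pics/crop.png

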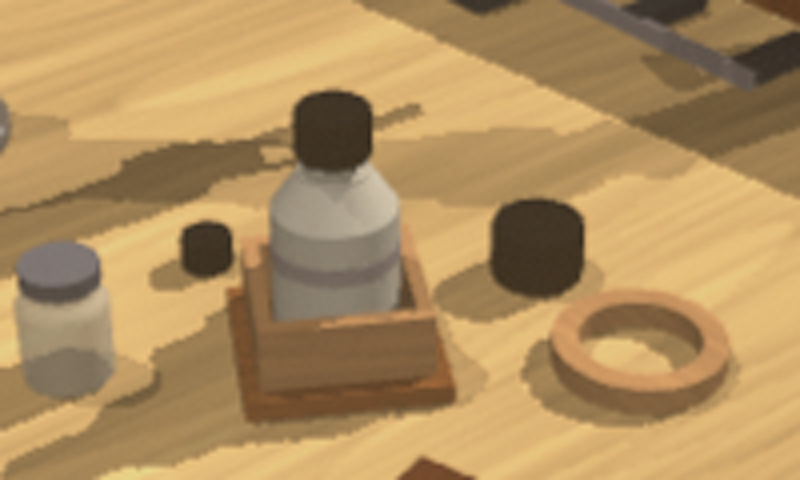

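{"name": "send_rows", "arguments": {
  "steps": [
    {"translation": [0, 0, -50], "rot": [0, 0, 0], "hand": 87},
    {"translation": [0, 0, -30], "rot": [0, 0, 0], "hand": 87},
    {"translation": [-20, -20, 0], "rot": [0, 0, 0], "hand": 87},
    {"translation": [-40, -40, 0], "rot": [0, 0, 0], "hand": 87}
  ]
}}

```text
clock: 1.4
tcp_pos: [0.2874, 0.5473, 0.3027]
ee_rot: [[-0.927, 0.375, -0.0], [0.375, 0.927, 0.001], [0.001, 0.001, -1.0]]
contact_force: [0.6, 0.0, -0.1]
finger_gap: 0.0872
grasp_force: 0.0
```

The crop shows the target cap on the white bottle in the holder at crop (333,130). It fits a 55 mm circle, against about 73 mm for the bench cap at (537,245) and 41 mm for the one at (207,248). Now moving above it.

{"name": "send_rows", "arguments": {
  "steps": [
    {"translation": [-31, -26, 0], "rot": [0, 0, 0], "hand": 87},
    {"translation": [-31, -26, 0], "rot": [0, 0, 0], "hand": 87},
    {"translation": [-31, -27, 0], "rot": [0, 0, 0], "hand": 87},
    {"translation": [-31, -26, 0], "rot": [0, 0, 0], "hand": 87},
    {"translation": [-31, -27, 0], "rot": [0, 0, 0], "hand": 87},
    {"translation": [-31, -26, 0], "rot": [0, 0, 0], "hand": 87},
    {"translation": [-31, -27, 0], "rot": [0, 0, 0], "hand": 87},
    {"translation": [-31, -26, 0], "rot": [0, 0, 0], "hand": 87},
    {"translation": [-31, -27, 0], "rot": [0, 0, 0], "hand": 87},
    {"translation": [-31, -26, 0], "rot": [0, 0, 0], "hand": 87},
    {"translation": [-30, -27, 0], "rot": [0, 0, 0], "hand": 87},
    {"translation": [-28, -25, 0], "rot": [0, 0, 0], "hand": 87},
    {"translation": [0, 0, 0], "rot": [0, 0, 0], "hand": 87},
    {"translation": [0, 0, 0], "rot": [0, 0, 0], "hand": 87}
  ]
}}

```text
clock: 3.15
tcp_pos: [0.5091, 0.1152, 0.3027]
ee_rot: [[-0.926, 0.379, -0.0], [0.379, 0.926, 0.001], [0.0, 0.0, -1.0]]
contact_force: [0.3, 0.1, -1.1]
finger_gap: 0.0871
grasp_force: 0.0
```

```bash
cat > m.py <<'E'
from plant import bot
import cv2,numpy as np
def state():
    s=bot.get_state();print(round(s['clock'],2),np.round(s['tcp_pos'],4),'yaw',np.round(np.degrees(np.arctan2(s['ee_rot'][1][1],s['ee_rot'][0][1])),1),'j',np.round(s['joints'],2),'F',np.round(s['contact_force'],1),'gap',round(s['finger_gap'],4),'g',round(s['grasp_force'],1));return s
def wrist(ctr,lo,hi,name=None):
    s=state();p=bot.snapshot('wrist');d=p['depth']
    M=np.eye(4);M[:3,:3]=s['ee_rot'];M[:3,3]=s['tcp_pos'];T=M@np.array(p['tool_from_camera'])
    v,u=np.mgrid[:400,:640];P=np.stack([(u-p['cx'])/p['fx']*d,(v-p['cy'])/p['fy']*d,d,0*d+1],-1)@T.T
    m=(np.hypot(P[...,0]-ctr[0],P[...,1]-ctr[1])<.045)&(P[...,2]>lo)&(P[...,2]<hi)&(d>0)
    if m.sum()>20:
        q=P[m][:,:3];c,r=cv2.minEnclosingCircle(q[:,:2].astype(np.float32));print('circle',m.sum(),np.round(c,4),round(r,4),'ext',(q.max(0)+q.min(0))/2,'z',np.median(q[:,2]))
        print('tool shift mm',np.round(1000*np.array(s['ee_rot']).T@(np.r_[c,0.2]-s['tcp_pos']),1))
    if name:cv2.imwrite('pics/'+name,p['color'])
    return p
E
python3 -c "
from m import *
p=wrist((.511,.114),.197,.215,'w1.png')
for k in('cap_top',):print([(r['p'],r['centre']) for r in bot.tip_of(p,k)[:3]])
"
```

```text
3.15 [0.5091 0.1152 0.3027] yaw 67.8 j [-0.65  0.15  0.34  1.84 -0.06  1.17  0.9 ] F [ 0.3  0.1 -1.1] gap 0.0871 g 0.0
circle 3356 [0.5104 0.1141] 0.0277 ext [0.50995605 0.11385467 0.20215049] z 0.20504558897803343
tool shift mm [ -1.7  -0.6 102.7]
[(0.81, [0.5084, 0.1137, 0.203]), (0.59, [0.526, 0.3023, 0.0482]), (0.55, [0.3528, 0.1116, 0.0246])]
```

View pics/w1.png

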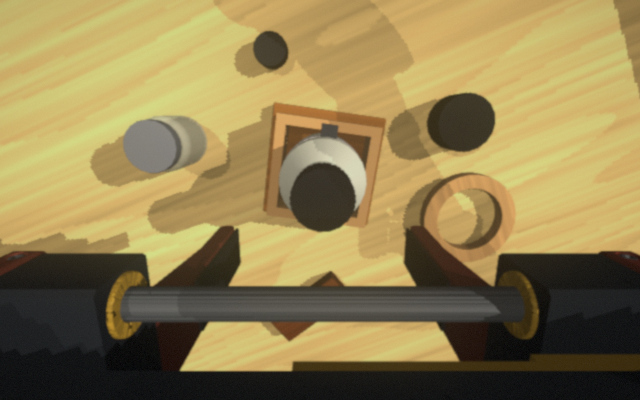

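The wrist view shows the cap centred at (322,197) between the open fingers. Nothing is in the way, so I'm descending.

{"name": "send_rows", "arguments": {
  "steps": [
    {"translation": [-1.5, -0.5, 20], "rot": [0, 0, 0], "hand": 80},
    {"translation": [0, 0, 30], "rot": [0, 0, 0], "hand": 75},
    {"translation": [0, 0, 30], "rot": [0, 0, 0], "hand": 75},
    {"translation": [0, 0, 25], "rot": [0, 0, 0], "hand": 75},
    {"translation": [0, 0, 15], "rot": [0, 0, 0], "hand": 72},
    {"translation": [0, 0, 6], "rot": [0, 0, 0], "hand": 70},
    {"translation": [0, 0, 0], "rot": [0, 0, 0], "hand": 70},
    {"translation": [0, 0, 0], "rot": [0, 0, 0], "hand": 70}
  ],
  "newtons": 35
}}

```text
clock: 4.25
tcp_pos: [0.5112, 0.1137, 0.1775]
ee_rot: [[-0.925, 0.379, 0.001], [0.379, 0.925, 0.001], [-0.001, 0.001, -1.0]]
contact_force: [-0.6, 0.5, 0.4]
finger_gap: 0.0701
grasp_force: 0.0
```

{"name": "send_rows", "arguments": {
  "steps": [
    {"translation": [0, 0, 0], "rot": [0, 0, 0], "hand": 60},
    {"translation": [0, 0, 0], "rot": [0, 0, 0], "hand": 50},
    {"translation": [0, 0, 0], "rot": [0, 0, 0], "hand": 45},
    {"translation": [0, 0, 0], "rot": [0, 0, 0], "hand": 45},
    {"translation": [0, 0, 0], "rot": [0, 0, 0], "hand": 45},
    {"translation": [0, 0, 0], "rot": [0, 0, 0], "hand": 45}
  ],
  "newtons": 35
}}

```text
clock: 5.0
tcp_pos: [0.5112, 0.1141, 0.1772]
ee_rot: [[-0.925, 0.379, 0.001], [0.379, 0.925, 0.001], [-0.001, 0.001, -1.0]]
contact_force: [1.1, 3.7, 5.1]
finger_gap: 0.0541
grasp_force: 35.0
```

{"name": "send_rows", "arguments": {
  "steps": [
    {"translation": [0, 0, 2], "rot": [0, 0, 0], "hand": 45},
    {"translation": [0, 0, 2], "rot": [0, 0, 0], "hand": 45},
    {"translation": [0, 0, 2], "rot": [0, 0, 0], "hand": 45},
    {"translation": [0, 0, 0], "rot": [0, 0, 0], "hand": 45},
    {"translation": [0, 0, 0], "rot": [0, 0, 0], "hand": 45}
  ]
}}

```text
clock: 5.62
tcp_pos: [0.5112, 0.114, 0.1716]
ee_rot: [[-0.925, 0.379, 0.001], [0.379, 0.925, 0.001], [-0.001, 0.002, -1.0]]
contact_force: [0.1, 3.8, 8.7]
finger_gap: 0.0537
grasp_force: 35.0
```

```bash
python3 -c "
from m import *
s=state();print(s['moment'])
for n in('top','scene'):
    p=bot.snapshot(n);print([(round(r['p'],2),np.round(r['centre'],3)) for r in bot.tip_of(p,'cap_top')[:2]],[(round(r['p'],2),np.round(r['centre'],3)) for r in bot.tip_of(p,'cap')[:2]])
"
```

```text
5.62 [0.5112 0.114  0.1716] yaw 67.7 j [-0.61  0.29  0.33  1.99 -0.12  0.88  0.96] F [0.1 3.8 8.7] gap 0.0537 g 35.0
[ 0.93240352 -0.01533424  0.03236351]
[(0.8, array([0.522, 0.306, 0.048]))] [(0.89, array([0.522, 0.302, 0.002]))]
[(0.9, array([0.523, 0.302, 0.045])), (0.66, array([0.509, 0.116, 0.201]))] [(0.85, array([ 0.52 ,  0.302, -0.002])), (0.62, array([0.509, 0.117, 0.164]))]
```

{"name": "send_rows", "arguments": {
  "steps": [
    {"translation": [0, 0, 1.3], "rot": [0, 0, 0], "hand": 45},
    {"translation": [0, 0, 0], "rot": [0, 0, 0], "hand": 45},
    {"translation": [0, 0, 0], "rot": [0, 0, -5], "hand": 45},
    {"translation": [0, 0, 0], "rot": [0, 0, -5], "hand": 45},
    {"translation": [0, 0, 0], "rot": [0, 0, -5], "hand": 45},
    {"translation": [0, 0, 0], "rot": [0, 0, -5], "hand": 45},
    {"translation": [0, 0, 0], "rot": [0, 0, 0], "hand": 45}
  ]
}}

```text
clock: 6.8
tcp_pos: [0.5119, 0.1143, 0.1708]
ee_rot: [[-0.999, 0.039, 0.003], [0.039, 0.999, 0.002], [-0.003, 0.002, -1.0]]
contact_force: [0.5, 4.2, 11.2]
finger_gap: 0.0533
grasp_force: 35.0
```

```bash
python3 -c "
from m import *
s=state();print(s['moment'])
"
```

```text
6.8 [0.5119 0.1143 0.1708] yaw 87.8 j [-0.55  0.29  0.26  1.98 -0.1   0.87  1.29] F [ 0.5  4.2 11.2] gap 0.0533 g 35.0
[ 1.07197414 -0.08130704  0.12273984]
```

{"name": "send_rows", "arguments": {
  "steps": [
    {"translation": [0, 0, 0], "rot": [0, 0, -5], "hand": 45},
    {"translation": [0, 0, 0], "rot": [0, 0, -5], "hand": 45},
    {"translation": [0, 0, 0], "rot": [0, 0, -5], "hand": 45},
    {"translation": [0, 0, 0], "rot": [0, 0, -5], "hand": 45},
    {"translation": [0, 0, 0], "rot": [0, 0, -5], "hand": 45},
    {"translation": [0, 0, 0], "rot": [0, 0, -5], "hand": 45},
    {"translation": [0, 0, 0], "rot": [0, 0, -5], "hand": 45},
    {"translation": [0, 0, 0], "rot": [0, 0, -5], "hand": 45},
    {"translation": [0, 0, 0], "rot": [0, 0, 0], "hand": 45},
    {"translation": [0, 0, 0], "rot": [0, 0, 0], "hand": 45}
  ]
}}

```text
clock: 8.05
tcp_pos: [0.5118, 0.115, 0.1709]
ee_rot: [[-0.79, -0.613, 0.003], [-0.613, 0.79, 0.002], [-0.004, 0.0, -1.0]]
contact_force: [1.2, 6.4, 11.0]
finger_gap: 0.0537
grasp_force: 35.0
```

```bash
python3 -c "
from m import *
s=state();print(s['moment'])
p=bot.snapshot('scene');cv2.imwrite('pics/s2.png',cv2.resize(p['color'][120:240,230:390],None,fx=5,fy=5,interpolation=2))
"
```

```text
8.05 [0.5118 0.115  0.1709] yaw 127.8 j [-0.44  0.29  0.13  1.98 -0.05  0.88  1.94] F [ 1.2  6.4 11. ] gap 0.0537 g 35.0
[ 1.45332089 -0.0566504   0.11058861]
```

View pics/s2.png

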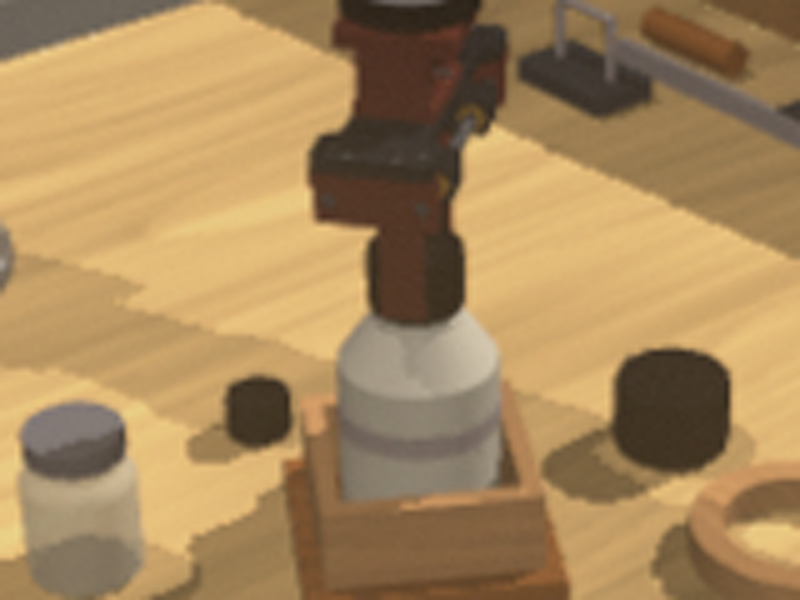

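The cap at crop (415,280) sits low on the shoulder and is held between the fingers. The moment stayed low, which fits a free turn. Next is a gentle test lift.

{"name": "send_rows", "arguments": {
  "steps": [
    {"translation": [0, 0, -2], "rot": [0, 0, 0], "hand": 45},
    {"translation": [0, 0, -2], "rot": [0, 0, 0], "hand": 45},
    {"translation": [0, 0, -2], "rot": [0, 0, 0], "hand": 45},
    {"translation": [0, 0, -2], "rot": [0, 0, 0], "hand": 45},
    {"translation": [0, 0, -2], "rot": [0, 0, 0], "hand": 45},
    {"translation": [0, 0, -2], "rot": [0, 0, 0], "hand": 45},
    {"translation": [0, 0, 0], "rot": [0, 0, 0], "hand": 45}
  ]
}}

```text
clock: 8.98
tcp_pos: [0.5107, 0.1149, 0.181]
ee_rot: [[-0.79, -0.613, 0.0], [-0.613, 0.79, 0.002], [-0.001, 0.001, -1.0]]
contact_force: [2.6, 7.2, -1.2]
finger_gap: 0.0539
grasp_force: 35.0
```

{"name": "send_rows", "arguments": {
  "steps": [
    {"translation": [0, 0, -3], "rot": [0, 0, 0], "hand": 45},
    {"translation": [0, 0, -4], "rot": [0, 0, 0], "hand": 45},
    {"translation": [0, 0, -5], "rot": [0, 0, 0], "hand": 45},
    {"translation": [0, 0, -6], "rot": [0, 0, 0], "hand": 45},
    {"translation": [0, 0, -10], "rot": [0, 0, 0], "hand": 45},
    {"translation": [0, 0, -10], "rot": [0, 0, 0], "hand": 45},
    {"translation": [0, 0, -15], "rot": [0, 0, 0], "hand": 45},
    {"translation": [0, 0, -15], "rot": [0, 0, 0], "hand": 45},
    {"translation": [0, 0, -14], "rot": [0, 0, 0], "hand": 45},
    {"translation": [0, 0, -10], "rot": [0, 0, 0], "hand": 45},
    {"translation": [0, 0, -4], "rot": [0, 0, 0], "hand": 45},
    {"translation": [0, 0, 0], "rot": [0, 0, 0], "hand": 45},
    {"translation": [0, 0, 0], "rot": [0, 0, 0], "hand": 45},
    {"translation": [0, 0, 0], "rot": [0, 0, 0], "hand": 45}
  ]
}}

```text
clock: 10.72
tcp_pos: [0.5103, 0.1134, 0.2769]
ee_rot: [[-0.791, -0.612, -0.001], [-0.612, 0.791, -0.0], [0.001, 0.0, -1.0]]
contact_force: [0.9, -0.2, -0.4]
finger_gap: 0.0537
grasp_force: 35.0
```

```bash
python3 -c "
from m import *
s=state()
p=bot.snapshot('scene');cv2.imwrite('pics/s3.png',cv2.resize(p['color'][90:240,230:430],None,fx=4,fy=4,interpolation=2))
"
```

```text
10.72 [0.5103 0.1134 0.2769] yaw 127.7 j [-0.46  0.17  0.14  1.86 -0.03  1.11  1.92] F [ 0.9 -0.2 -0.4] gap 0.0537 g 35.0
```

View pics/s3.png

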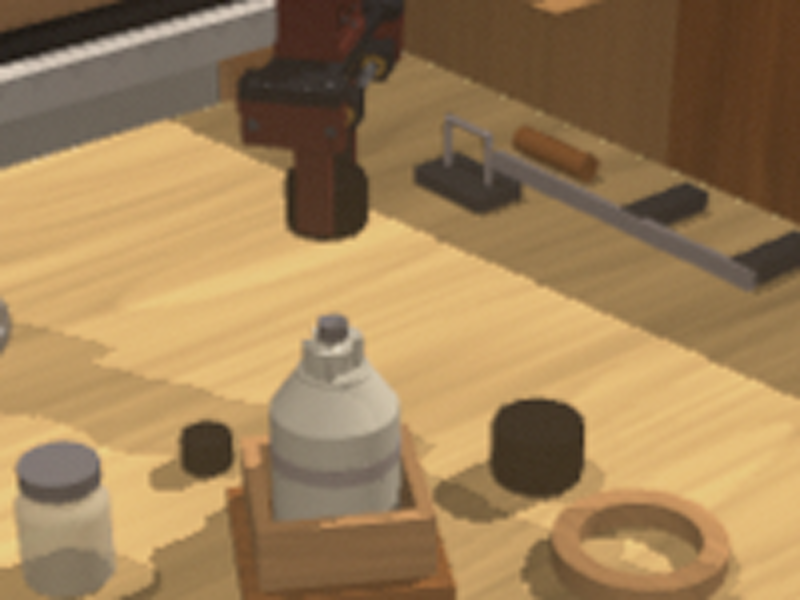

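The cap is held upright at crop (327,200), straight above the bare neck at (333,345). Its rim is about 10 cm up and the bystanders have not moved.

```bash
python3 -c "
from plant import bot
print(bot.job_done())"
```

```text
the job is handed in; nothing more can be done
None
```

The cap was pressed, turned about 60° anticlockwise and lifted off; the gripper holds it upright at 35 N, rim about 10 cm above its locked height over the bottle, and the job is handed in (the hand-in call gave no verdict).

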